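Put the stray printing blocks and ink away in their trays

TASK

Put the four stray things on the bench away, each into the tray that already holds one of its kind: the long printing block with the long one, both square blocks with the square one, the ink tin with the ink tin; each must end flat on the tray's own floor, right way up, and at rest. One square block lies on top of the long block: lift it straight off without dragging the long block from its place. Set everything down rather than dropping it, and leave the bottle and the whetstone where they are.

Things in the scene. Friction and masses are not known exactly. Their poses are not given: they have to be found in the camera images.
- long_block: Long printing block: copper plate on a wooden base, 110 (x) x 50 (y) x 24 mm high, about 0.2 kg, lying on the bench copper face up with a square block on top of one part of it. Origin: centre of its underside; x along its length, z up out of the copper face.
- top_square: Square printing block: copper plate on a wooden base, 50 x 50 x 24 mm, about 0.1 kg, copper face up, lying on top of the long block (its underside 24 mm above the bench), up to 35 mm from the middle of its length and turned up to 0.6 rad. Origin: centre of its underside; x and y along its sides, z up out of the copper face.
- loose_square: Square printing block: copper plate on a wooden base, 50 x 50 x 24 mm, about 0.1 kg, copper face up, lying by itself on the bench. Origin: centre of its underside; x and y along its sides, z up out of the copper face.
- ink_tin: Round closed metal ink tin, 54 mm diameter, 32 mm high, about 0.13 kg, standing on the bench. Origin: centre of its underside, z up through the lid.
- tray_long: Fixed plywood tray, 150 (x) x 220 (y) x 14 mm high; walls and floor 5 mm thick (inside 140 x 210 mm, rim 9 mm above the floor). A long printing block (110 mm along the tray's x, 50 mm along y, 24 mm high) is fixed in it, centred 75 mm from the tray's centre towards its -y end; the rest is free. The three trays differ only in this. Origin: centre of the underside; x short side, y long side, z up.
- tray_square: Fixed plywood tray, 150 (x) x 220 (y) x 14 mm high; walls and floor 5 mm thick (inside 140 x 210 mm, rim 9 mm above the floor). A square printing block (50 x 50 x 24 mm) is fixed in it, centred 75 mm from the tray's centre towards its -y end; the rest is free. The three trays differ only in this. Origin: centre of the underside; x short side, y long side, z up.
- tray_tin: Fixed plywood tray, 150 (x) x 220 (y) x 14 mm high; walls and floor 5 mm thick (inside 140 x 210 mm, rim 9 mm above the floor). An ink tin (54 mm diameter, 32 mm high) is fixed in it, centred 75 mm from the tray's centre towards its -y end; the rest is free. The three trays differ only in this. Origin: centre of the underside; x short side, y long side, z up.
- bottle: Bystander: white plastic bottle with a blue cap, 60 mm diameter, 150 mm high, standing on the robot's left. Origin: centre of its underside.
- whetstone: Bystander: white and grey whetstone, a slab 160 (x) x 60 x 25 mm, on the robot's right. Origin: centre of its underside.
Not all that is in view belongs to the job. Of the things that look like the ink_tin, take the one that is farthest to the robot's left at the start.

How it is judged:
On the way:
1. the upper square block is lifted clear while the long block is still within 12 mm of where it lay (height (world z) of top_square above 0.05 m and distance of long_block from where it was at the start of the episode below 0.012 m), for 0.1 s.
At the end, for the whole second after the job is handed in: The long block, both square blocks and the tin each lie in the tray of their kind, inside its walls (centre within 70 mm in tray x and 105 mm in tray y of the tray's centre), underside on the tray's floor (within 4 mm), upright within 0.1 rad, right way up and at rest (x of long_block in the frame of tray_long between -0.07 and 0.07 m and y of long_block in the frame of tray_long between -0.105 and 0.105 m and z of long_block in the frame of tray_long between 0.002 and 0.009 m and angle between each of long_block, top_square, loose_square, ink_tin's own z axis and vertical below 0.1 rad and linear speed of each of long_block, top_square, loose_square, ink_tin below 0.02 m/s and x of top_square in the frame of tray_square between -0.07 and 0.07 m and y of top_square in the frame of tray_square between -0.105 and 0.105 m and z of top_square in the frame of tray_square between 0.002 and 0.009 m and x of loose_square in the frame of tray_square between -0.07 and 0.07 m and y of loose_square in the frame of tray_square between -0.105 and 0.105 m and z of loose_square in the frame of tray_square between 0.002 and 0.009 m and x of ink_tin in the frame of tray_tin between -0.07 and 0.07 m and y of ink_tin in the frame of tray_tin between -0.105 and 0.105 m and z of ink_tin in the frame of tray_tin between 0.002 and 0.009 m); the robot touches nothing.
It fails at once if one of the four things is dropped (falls freely for more than about 30 mm) ((contact force between long_block and anything else below 0.005 N and linear speed of long_block above 0.77 m/s) or (contact force between top_square and anything else below 0.005 N and linear speed of top_square above 0.77 m/s) or (contact force between loose_square and anything else below 0.005 N and linear speed of loose_square above 0.77 m/s) or (contact force between ink_tin and anything else below 0.005 N and linear speed of ink_tin above 0.77 m/s)).
It fails at once if the bottle or the whetstone is moved more than 30 mm or tipped (distance of any of bottle, whetstone from where it was at the start of the episode above 0.03 m or angle between any of bottle, whetstone's own z axis and vertical above 0.4 rad).
It also fails if it takes over 106 s, if anything falls off the work surface, if the arm or the gripper's body presses on something with over 40 N, if the wrist force passes 120 N, or if a joint passes its speed limit or range.

ROBOT

A 6-joint arm with a two-finger parallel gripper is mounted at the origin on the work surface. World frame = base frame: x ahead of the robot, y to its left, z up, the work surface at z = 0. Lengths are in m, angles in rad, forces in N, time in s.
With the tool pointing down it reaches from about 0.375 to 0.9 m from the base axis. Payload 3.1 kg.
Tool frame: the origin (TCP) lies midway between the tips of the shut fingers; the grasp point (between the pads) lies 19 mm behind it; z points along the fingers, y is the line along which they close (so a half turn about z gives the same grasp; the last joint's range is limited). The gripper opens to 87 mm and grips with 3 to 60 N. Pads are 19 mm wide; open, the fingers measure 117 mm over their backs; the gripper's body (75 mm by 190 mm) begins 51 mm behind the grasp point.
Start: joints at [1.135, 0.527, 1.433, -0, 1.181, -0.178], TCP at [0.159, 0.604, 0.223] pointing down, gripper open.
Joint ranges: [-3.08, 3.08], [-0.75, 2.2], [0.22, 2.44], [-1.43, 4.57], [0, 2.65], [-2.85, 2.85]. Speed limits (rad/s): [2.79, 2.79, 3.14, 3.14, 3.14, 3.14].

INTERFACE

Orientations are given as a unit quaternion [x, y, z, w].
In Python, from rig import get_obs, cams, job gives the robot as it stands.
- The arm moves only by the tool servo_tool, never from a script. Its argument "moves" is text: rows parted by semicolons, each of 5 numbers parted by spaces: the shift along the tool's x, y, z in m, then the turn about the tool's z in degrees, then the finger opening in m, from 0 to 0.087. In form: dx dy dz spin claw; .... A call has 1 to 10 rows; each row is the pose to reach, as a shift and turn from the pose commanded when the call began, along the tool's axes at that moment; what a row does not reach only later rows make up. A row lasts 1/12 s, in which the tool goes at most 41.7 mm and 7.16 degrees, less where a joint would pass 70% of its speed; a pose out of reach is approached as far as the arm can. A call with a gripper value outside its range is refused whole. The fingers move at their own pace and stop on an object; "grip_force" is the grip in N (left out, the last holds). Time passes only in rows, so rows that repeat a pose let the fingers close. It gives the time, the measured TCP pose, the force, the opening and the grip force at its end, in the units of the state.
- get_obs(): the state, without advancing time (a new reading comes with each control period).
- cams.camera(name): name is "side" or "top" or "wrist"; returns the picture (480x640x3 uint8, blue, green, red); there is no depth.
- cams.camera_model(name): a dict with "fx", "fy", "cx", "cy" (pixels), "dist" ([k1, k2, p1, p2, k3] as OpenCV has them; the pictures are not rectified), "R" (3x3) and "t" (3): a world point X has camera coordinates R X + t. Camera axes: x right, y down, z forward; pixel columns grow to the right and rows downward; lengths in m; the calibration is good to about 2 mm. A picture is of the moment at which its call begins: read the wrist's pose just before it. camera_model takes no time and is no camera call; for the wrist camera it gives the pose at the moment of the call.
- job.hand_in(): hands the job in; it is judged then, once.
The state is a dict: "time": time; "q": joint angles; "joint_velocities": joint speeds; "joint_torque": joint torques, N m; "position": TCP position; "tool_rot": TCP orientation; "ft_force": force on the tool from outside, world axes, zero at the start; "moment": the same for the moment, N m; "grip_width": finger opening in m; "grip_force": force on a finger pad.
Only numpy, scipy, OpenCV 4.12 (cv2) and the standard library are available. Lean on these libraries where they do the work, as an engineer would, in place of code of your own. Each camera call takes 0.05 s, during which the arm holds its last target. There are 200 camera calls.

## Working session

There is one attempt and no reset: what is moved stays moved. The work goes in short steps, Python scripts to look and compute and a tool call to move; the robot and the scene stay as the last step left them, time stands still between calls to the robot, and variables do not carry over. Pictures are saved under pics/ and viewed, at most 14 in all, crops included, and the job is handed in when it is done.

Besides the shell and the picture viewer there is one more tool, called as name(argument=value, ...) on one line, values as JSON. servo_tool: Moves the arm, as the interface text tells. Its arguments: {"type":"object","properties":{"moves":{"type":"string"},"grip_force":{"type":"number"}},"required":["moves"]}

```bash
mkdir -p pics; cat > h.py <<'E'
import numpy as np, cv2
from rig import get_obs, cams, job
def ray(name,uv,z,m=None):
    m=m or cams.camera_model(name)
    K=np.array([[m['fx'],0,m['cx']],[0,m['fy'],m['cy']],[0,0,1]]);R=np.array(m['R']);t=np.array(m['t'])
    p=cv2.undistortPoints(np.array(uv,float).reshape(-1,1,2),K,np.array(m['dist']))[:,0]
    d=np.c_[p,np.ones(len(p))]@R; c=-R.T@t
    return c+d*((z-c[2])/d[:,2])[:,None]
E
python3 - <<'E'
from h import *
for n in ['top','side']:
    cv2.imwrite(f'pics/{n}0.png',cams.camera(n)); m=cams.camera_model(n); print(n,-np.array(m['R']).T@m['t'])
o=get_obs();print(o['time'],o['position'],o['tool_rot'],o['ft_force'])
E
```

```text
top [ 0.33596386 -0.01514963  1.37837518]
side [ 0.24918884 -0.99656104  0.92179973]
0.1 [0.15901859 0.60373959 0.2216584 ] [ 1.28523587e-01  9.91705958e-01 -9.43156541e-04 -3.02402710e-04] [ 0.2580181  -0.87762044  0.28641894]
```

View pics/top0.png

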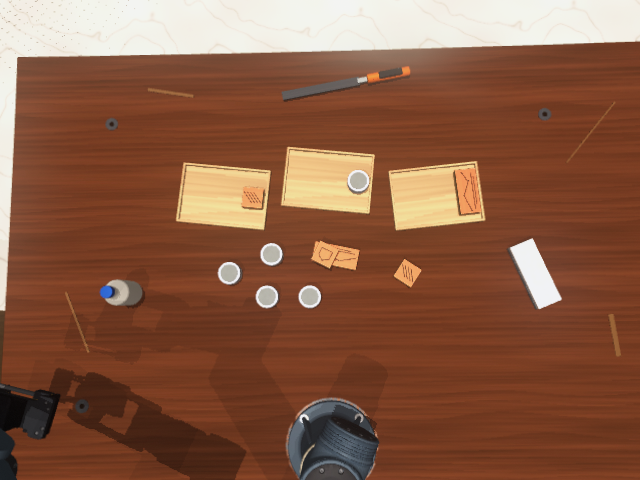

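View pics/side0.png

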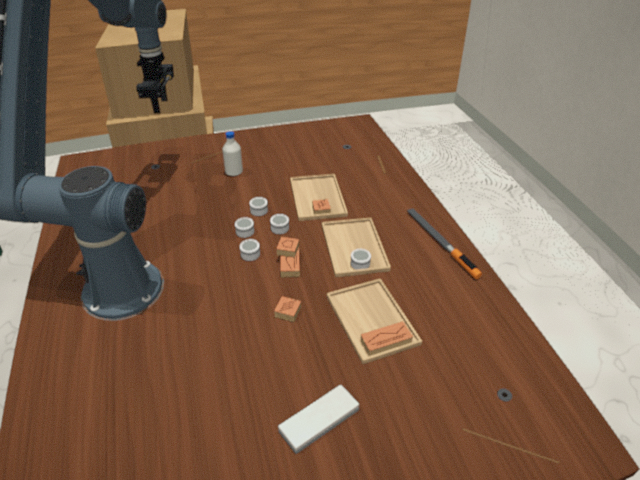

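The top picture shows the square tray on the left (223,196), the tin tray in the middle (328,181) and the long tray on the right (437,196). The target tin is the leftmost one (229,273). The stack is at (335,255), with the top square on its left end, and the loose square is at (408,273). Next I'll measure these.

```bash
python3 - <<'E'
from h import *
im=cv2.imread('pics/top0.png'); m=cams.camera_model('top')
hsv=cv2.cvtColor(im,cv2.COLOR_BGR2HSV)
for p in [(321,254),(348,262),(408,268),(229,273),(215,185),(437,280),(253,190)]: print(p,hsv[p[1],p[0]])
def blobs(mask,amin,z,tag):
    cs,_=cv2.findContours(mask,cv2.RETR_EXTERNAL,cv2.CHAIN_APPROX_NONE)
    for c in cs:
        if cv2.contourArea(c)<amin: continue
        P=ray('top',c.reshape(-1,2),z,m)[:,:2].astype(np.float32)
        r=cv2.minAreaRect(P*1000); x=cv2.boundingRect(c)
        print(tag,x,np.round(r[0],1),np.round(r[1],1),round(r[2],1))
roi=np.zeros(im.shape[:2],np.uint8); roi[140:320,170:500]=255
cop=cv2.inRange(hsv,(5,110,165),(17,215,255))&roi
tray=cv2.inRange(hsv,(14,50,120),(30,175,255))&roi
tin=cv2.inRange(hsv,(0,0,120),(180,60,255))&roi
blobs(cop,60,.024,'cop'); blobs(cv2.morphologyEx(tray,cv2.MORPH_CLOSE,np.ones((5,5))),1500,.014,'tray'); blobs(tin,100,.032,'tin')
a=cv2.resize(im[225:305,300:440],None,fx=5,fy=5,interpolation=cv2.INTER_CUBIC)
cv2.imwrite('pics/crop.png',a)
E
```

```text
(321, 254) [ 15 139 241]
(348, 262) [ 15 141 241]
(408, 268) [ 11 149 175]
(229, 273) [ 23  17 182]
(215, 185) [ 17 114 237]
(437, 280) [ 10 181 124]
(253, 190) [ 13 146 242]
cop (394, 259, 28, 28) [ 405.3 -189.8] [49.8 50.2] 56.1
cop (311, 241, 49, 29) [448.  -15.1] [110.6  58.7] 76.1
cop (405, 173, 51, 23) [ 620.7 -252.3] [ 50.4 120.2] 3.1
cop (180, 162, 91, 47) [627.7 256.5] [220.3 101.4] 83.4
cop (453, 161, 30, 58) [ 604.6 -346.7] [144.   60.8] 6.6
cop (309, 158, 64, 23) [675.4 -36.8] [162.6  41.4] 75.9
cop (285, 147, 39, 33) [702.7  74.3] [ 63.4 117.5] 36.7
tray (176, 163, 95, 67) [605.2 260.8] [222.4 152.8] 83.4
tray (388, 161, 98, 70) [ 595.9 -267.9] [152.4 222.6] 5.6
tray (281, 147, 94, 67) [ 6.407e+02 -3.000e-01] [221.7 152.8] 83.5
tin (298, 285, 23, 23) [352.4  47.1] [52.7 52.5] 44.5
tin (256, 285, 22, 23) [354.  150.7] [50.7 52.7] 89.8
tin (218, 262, 22, 23) [410.9 242.8] [53.4 51. ] 0.2
tin (260, 243, 23, 23) [456.6 139.5] [53.8 53.1] 44.5
tin (347, 170, 22, 23) [631.9 -74.4] [51.6 55.1] 88.8
```

View pics/crop.png

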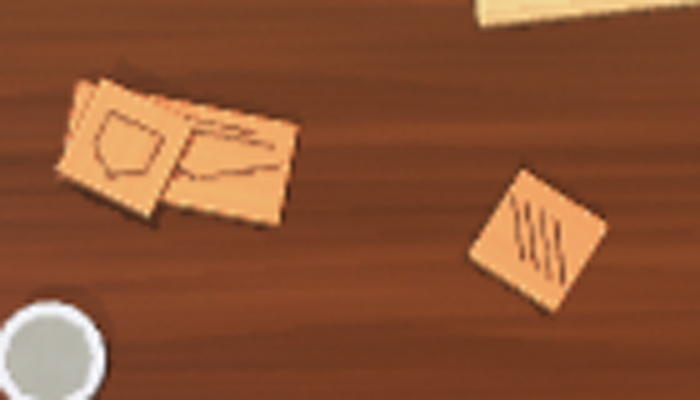

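The crop gives the top square's corners at about (102,78), (195,125), (152,217) and (58,172). The long block's visible corners are about (299,125), (280,225) and (78,80).

```bash
cat >> h.py <<'E'
def rel(x,y,z,yaw=None):
    """shift in tool axes and spin (deg) to put TCP at x,y,z with tool y at world yaw (mod 180, nearest mid-range of q6)"""
    from scipy.spatial.transform import Rotation as Ro
    o=get_obs(); R=Ro.from_quat(o['tool_rot']).as_matrix()
    d=R.T@(np.array([x,y,z])-o['position'])
    cur=np.degrees(np.arctan2(R[1,1],R[0,1])); s=0
    if yaw is not None: s=(cur-yaw+90)%180-90
    print('t',round(o['time'],2),'pos',np.round(o['position'],4),'yaw',round(cur,1),'q6',round(o['q'][5],2),'d mm',np.round(d*1000,1),'spin',round(s,1))
E
cat > tg.py <<'E'
# tray centre and y-axis angle (deg)
import numpy as np
T=dict(sq=((.6052,.2608),83.4),tin=((.6407,-.0003),83.5),long=((.5959,-.2679),95.6))
def inT(k,x,y):
    c,a=T[k]; a=np.radians(a); ey=np.array([np.cos(a),np.sin(a)]); ex=np.array([ey[1],-ey[0]])
    return np.array(c)+x*ex+y*ey
E
python3 - <<'E'
from h import *; from tg import *
f=lambda L:np.array(L)/5+[299.6,224.6]
t=ray('top',f([(102,78),(195,125),(152,217),(58,172)]),.048)[:,:2]
print('top',t.mean(0),[np.linalg.norm(t[i]-t[i-1]) for i in range(4)],[np.degrees(np.arctan2(*(t[i]-t[i-1])[::-1])) for i in range(4)])
l=ray('top',f([(78,80),(299,125),(280,225)]),.024)[:,:2]
print('long',(l[0]+l[2])/2,np.linalg.norm(l[1]-l[0]),np.linalg.norm(l[2]-l[1]),[np.degrees(np.arctan2(*(l[i+1]-l[i])[::-1])) for i in range(2)])
print('sq',inT('sq',0,.01),inT('sq',0,.07),'tin',inT('tin',0,.03),'long',inT('long',0,.02))
rel(*t.mean(0),.223,0)
E
```

```text
top [0.45124719 0.00817136] [np.float64(0.04991858063465549), np.float64(0.05011165978744936), np.float64(0.04870544975177515), np.float64(0.04992601122781567)] [np.float64(-25.799024923298564), np.float64(-117.89822379135718), np.float64(154.01758278959235), np.float64(63.48691533127932)]
long [ 0.45078916 -0.01667109] 0.1101836124226179 0.0496867839403959 [np.float64(-102.55044121202057), np.float64(168.00850830360255)]
sq [0.60634937 0.27073373] [0.6132456  0.33033609] tin [0.6440961  0.02950716] long [ 0.59394834 -0.24799545]
t 0.1 pos [0.159  0.6037 0.2217] yaw 75.2 q6 -0.18 d mm [-4.344e+02 -5.014e+02 -5.000e-01] spin 75.2
```

servo_tool(moves="-0.434 -0.501 0 101 0.087; -0.434 -0.501 0 101 0.087; -0.434 -0.501 0 101 0.087; -0.434 -0.501 0 101 0.087; -0.434 -0.501 0 101 0.087; -0.434 -0.501 0 101 0.087; -0.434 -0.501 0 101 0.087; -0.434 -0.501 0 101 0.087; -0.434 -0.501 0 101 0.087; -0.434 -0.501 0 101 0.087", grip_force=20)

```text
time: 0.93
position: [0.3429, 0.2284, 0.2225]
tool_rot: [0.687, 0.727, -0.0, -0.0]
ft_force: [1.2, 0.1, -0.0]
grip_width: 0.0871
grip_force: 0.0
```

```bash
python3 -c "
from h import *
rel(.451,.008,.2,-26)"
```

```text
t 0.93 pos [0.3429 0.2284 0.2225] yaw 3.3 q6 0.26 d mm [-226.2   95.3   22.5] spin 29.3
```

servo_tool(moves="-0.226 0.095 0.022 29 0.087; -0.226 0.095 0.022 29 0.087; -0.226 0.095 0.022 29 0.087; -0.226 0.095 0.022 29 0.087; -0.226 0.095 0.022 29 0.087; -0.226 0.095 0.022 29 0.087; -0.226 0.095 0.022 29 0.087; -0.226 0.095 0.022 29 0.087")

```text
time: 1.6
position: [0.4525, 0.0088, 0.2001]
tool_rot: [0.846, 0.533, -0.0, -0.0]
ft_force: [-0.9, 0.8, -0.1]
grip_width: 0.087
grip_force: 0.0
```

```bash
python3 -c "
from h import *
rel(.451,.008,.028,-26)
cv2.imwrite('pics/w1.png',cams.camera('wrist'))
m=cams.camera_model('wrist');print(m);np.save('w1.npy',m,allow_pickle=True)
P=np.array([[.451,.008,.048]]);print(cv2.projectPoints(P,cv2.Rodrigues(np.array(m['R']))[0],np.array(m['t']),np.array([[m['fx'],0,m['cx']],[0,m['fy'],m['cy']],[0,0,1]]),np.array(m['dist']))[0])"
```

```text
t 1.6 pos [0.4525 0.0088 0.2001] yaw -25.6 q6 0.22 d mm [ -1.4  -0.9 172.1] spin 0.4
{'fx': 421.18064852742515, 'fy': 421.18064852742515, 'cx': 325.69255895257885, 'cy': 238.0860225571017, 'dist': array([-0.03462739,  0.        ,  0.        ,  0.        ,  0.        ]), 'R': array([[ 0.90225011, -0.43120904, -0.00187028],
       [-0.41420163, -0.86785418,  0.27434675],
       [-0.11992393, -0.24675471, -0.96162902]]), 't': array([-0.40179356,  0.1686664 ,  0.42394962])}
[[[327.76319862 222.49176242]]]
```

View pics/w1.png

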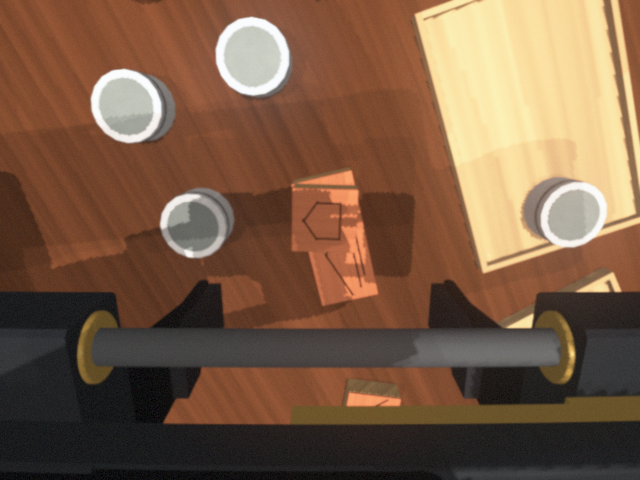

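The wrist picture shows the top square at (325,220), within 3 px (2 mm) of the predicted spot and lined up with the tool. I'll descend and grip.

servo_tool(moves="-0.001 -0.002 0.04 0 0.087; -0.001 -0.002 0.08 0 0.087; -0.001 -0.002 0.12 0 0.087; -0.001 -0.002 0.15 0 0.087; -0.001 -0.002 0.165 0 0.087; -0.001 -0.002 0.171 0 0.087; -0.001 -0.002 0.171 0 0.087; -0.001 -0.002 0.171 0 0.087; -0.001 -0.002 0.171 0 0.04; -0.001 -0.002 0.171 0 0.04")

```text
time: 2.48
position: [0.4505, 0.0108, 0.0309]
tool_rot: [0.845, 0.535, 0.001, 0.001]
ft_force: [-0.5, 0.2, 1.1]
grip_width: 0.08
grip_force: 0.0
```

servo_tool(moves="0 0 0 0 0.04; 0 0 0 0 0.04; 0 0 0 0 0.04; 0 0 0 0 0.04; 0 0 0 0 0.04; 0 0 0 0 0.04")

```text
time: 2.98
position: [0.4503, 0.0104, 0.0298]
tool_rot: [0.845, 0.534, 0.001, 0.001]
ft_force: [1.6, -0.1, 3.3]
grip_width: 0.0501
grip_force: 20.0
```

servo_tool(moves="0 0 -0.01 0 0.04; 0 0 -0.03 0 0.04; 0 0 -0.06 0 0.04; 0 0 -0.09 0 0.04; 0 0 -0.1 0 0.04; 0 0 -0.1 0 0.04")

```text
time: 3.48
position: [0.451, 0.0104, 0.1317]
tool_rot: [0.845, 0.534, 0.002, 0.002]
ft_force: [-0.2, -0.6, -0.3]
grip_width: 0.0501
grip_force: 20.0
```

```bash
python3 -c "
from h import *
rel(.6132,.3303,.12,-6.6)"
```

```text
t 3.48 pos [0.451  0.0104 0.1317] yaw -25.4 q6 0.22 d mm [358.5   9.4  12.2] spin -18.8
```

servo_tool(moves="0.02 0 0.003 -1 0.04; 0.055 0.001 0.005 -4 0.04; 0.095 0.002 0.005 -7 0.04; 0.136 0.003 0.005 -10 0.04; 0.177 0.004 0.005 -13 0.04; 0.218 0.005 0.005 -16 0.04; 0.259 0.007 0.005 -19 0.04; 0.3 0.009 0.005 -19 0.04; 0.335 0.009 0.005 -19 0.04; 0.358 0.009 0.005 -19 0.04")

```text
time: 4.32
position: [0.6114, 0.3335, 0.1221]
tool_rot: [0.745, 0.667, -0.0, -0.001]
ft_force: [1.1, -0.3, -0.4]
grip_width: 0.0499
grip_force: 20.0
```

servo_tool(moves="0 0 0 0 0.04; 0 0 0 0 0.04; 0 0 0 0 0.04")

```text
time: 4.57
position: [0.6095, 0.3291, 0.1223]
tool_rot: [0.745, 0.667, -0.002, -0.001]
ft_force: [0.4, -0.6, -0.8]
grip_width: 0.0497
grip_force: 20.0
```

```bash
python3 -c "
from h import *
rel(.6132,.3303,.011,-6.6)"
```

```text
t 4.57 pos [0.6095 0.3291 0.1223] yaw -6.4 q6 0.45 d mm [  1.9   4.  111.3] spin 0.2
```

servo_tool(moves="0.002 0.003 0.03 0 0.04; 0.002 0.003 0.06 0 0.04; 0.002 0.003 0.085 0 0.04; 0.002 0.003 0.097 0 0.04; 0.002 0.003 0.103 0 0.04; 0.002 0.003 0.106 0 0.04; 0.002 0.003 0.108 0 0.04; 0.002 0.003 0.108 0 0.04; 0.002 0.003 0.108 0 0.04")

```text
time: 5.32
position: [0.6155, 0.3321, 0.0181]
tool_rot: [0.745, 0.667, 0.001, 0.001]
ft_force: [0.4, -0.3, -0.3]
grip_width: 0.0496
grip_force: 20.0
```

servo_tool(moves="0 0 0.001 0 0.04; 0 0 0.002 0 0.04; 0 0 0.003 0 0.04; 0 0 0.003 0 0.04")

```text
time: 5.65
position: [0.6144, 0.3319, 0.0136]
tool_rot: [0.745, 0.667, -0.0, 0.0]
ft_force: [0.5, -0.4, -1.4]
grip_width: 0.05
grip_force: 20.0
```

servo_tool(moves="0 0 0.001 0 0.04; 0 0 0.002 0 0.04; 0 0 0.002 0 0.04; 0 0 0.002 0 0.04")

```text
time: 5.98
position: [0.6144, 0.3318, 0.0114]
tool_rot: [0.745, 0.667, -0.0, -0.0]
ft_force: [0.1, -0.5, -0.7]
grip_width: 0.0498
grip_force: 20.0
```

servo_tool(moves="0 0 0.001 0 0.04; 0 0 0.002 0 0.04; 0 0 0.002 0 0.04; 0 0 0.002 0 0.04")

```text
time: 6.32
position: [0.6146, 0.3319, 0.0109]
tool_rot: [0.745, 0.667, 0.0, 0.0]
ft_force: [-1.5, 0.4, 6.1]
grip_width: 0.05
grip_force: 20.0
```

It touches down at 6 N, so I'll release and retreat.

servo_tool(moves="0 0 0 0 0.08; 0 0 0 0 0.08; 0 0 0 0 0.08; 0 0 -0.005 0 0.08; 0 0 -0.02 0 0.08; 0 0 -0.05 0 0.08; 0 0 -0.09 0 0.08; 0 0 -0.13 0 0.08; 0 0 -0.16 0 0.08; 0 0 -0.16 0 0.08")

```text
time: 7.15
position: [0.6195, 0.3339, 0.1799]
tool_rot: [0.745, 0.667, 0.008, 0.003]
ft_force: [1.4, 0.3, 0.8]
grip_width: 0.0801
grip_force: 0.0
```

```bash
python3 - <<'E'
from h import *
rel(.4109,.2428,.12,0)
cv2.imwrite('pics/w2.png',cams.camera('wrist'))
im=cams.camera('top'); m=cams.camera_model('top'); cv2.imwrite('pics/top2.png',im)
E
```

```text
t 7.15 pos [0.6195 0.3339 0.1799] yaw -6.4 q6 0.45 d mm [-114.1 -198.1   55.9] spin -6.4
```

View pics/w2.png

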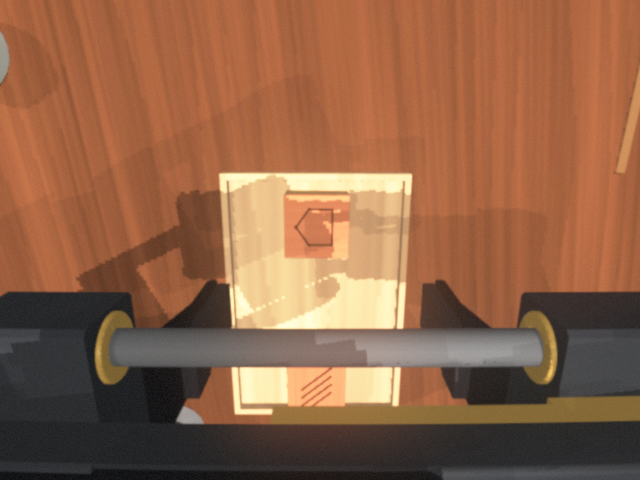

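The square is flat in its tray at (317,226). Next is the tin.

servo_tool(moves="-0.022 -0.038 0.005 0 0.087; -0.044 -0.076 0.02 0 0.087; -0.065 -0.113 0.035 0 0.087; -0.085 -0.15 0.05 0 0.087; -0.103 -0.18 0.056 0 0.087; -0.112 -0.195 0.056 0 0.087; -0.112 -0.195 0.056 0 0.087; -0.112 -0.195 0.056 0 0.087; -0.112 -0.195 0.056 0 0.087")

```text
time: 8.0
position: [0.4093, 0.2425, 0.1133]
tool_rot: [0.745, 0.667, 0.001, 0.0]
ft_force: [0.6, 0.8, -0.1]
grip_width: 0.0867
grip_force: 0.0
```

```bash
python3 - <<'E'
from h import *
rel(.4109,.2428,.006,-6.6)
m=cams.camera_model('wrist'); im=cams.camera('wrist'); cv2.imwrite('pics/w3.png',im)
g=cv2.inRange(cv2.cvtColor(im,cv2.COLOR_BGR2HSV),(0,0,110),(180,60,255)); g[290:]=0
for c in cv2.findContours(g,cv2.RETR_EXTERNAL,cv2.CHAIN_APPROX_NONE)[0]:
    if cv2.contourArea(c)>1500:
        P=ray('wrist',c.reshape(-1,2),.032,m)[:,:2]; print(cv2.boundingRect(c),cv2.minEnclosingCircle((P*1000).astype(np.float32)))
E
```

```text
t 8.0 pos [0.4093 0.2425 0.1133] yaw -6.4 q6 0.41 d mm [  0.4   1.4 107.3] spin 0.2
(286, 195, 89, 94) ((411.5716552734375, 244.99391174316406), 29.23531723022461)
```

View pics/w3.png

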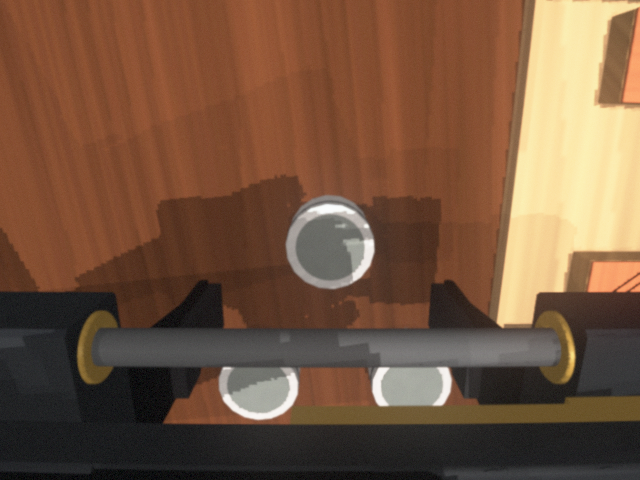

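The tin is centred at (331,246), about (0.411, 0.243), as measured before. I'll descend and grip.

servo_tool(moves="0 0.001 0.04 0 0.087; 0 0.001 0.075 0 0.087; 0 0.001 0.095 0 0.087; 0 0.001 0.103 0 0.087; 0 0.001 0.105 0 0.087; 0 0.001 0.105 0 0.087; 0 0.001 0.105 0 0.045; 0 0.001 0.105 0 0.045; 0 0.001 0.105 0 0.045; 0 0.001 0.105 0 0.045")

```text
time: 8.88
position: [0.4099, 0.2424, 0.0095]
tool_rot: [0.745, 0.667, 0.001, 0.0]
ft_force: [0.4, 0.2, 1.0]
grip_width: 0.0683
grip_force: 0.0
```

servo_tool(moves="0 0 0 0 0.045; 0 0 0 0 0.045; 0 0 0 0 0.045; 0 0 0 0 0.045")

```text
time: 9.22
position: [0.4101, 0.2423, 0.0091]
tool_rot: [0.745, 0.667, 0.001, 0.0]
ft_force: [0.7, 0.1, 4.7]
grip_width: 0.0535
grip_force: 20.0
```

servo_tool(moves="0 0 -0.01 0 0.045; 0 0 -0.04 0 0.045; 0 0 -0.075 0 0.045; 0 0 -0.1 0 0.045; 0 0 -0.1 0 0.045; 0 0 -0.1 0 0.045")

```text
time: 9.72
position: [0.4094, 0.2423, 0.1099]
tool_rot: [0.745, 0.667, 0.001, 0.0]
ft_force: [-0.7, 0.4, -2.5]
grip_width: 0.0535
grip_force: 20.0
```

```bash
python3 -c "
from h import *
rel(.6441,.0295,.11,-6.5)"
```

```text
t 9.72 pos [0.4094 0.2423 0.1099] yaw -6.4 q6 0.41 d mm [-185.4  256.9    0.3] spin 0.1
```

servo_tool(moves="-0.012 0.017 0 0 0.045; -0.034 0.047 0 0 0.045; -0.058 0.08 0 0 0.045; -0.082 0.113 0 0 0.045; -0.106 0.146 0 0 0.045; -0.13 0.179 0 0 0.045; -0.152 0.211 0 0 0.045; -0.17 0.236 0 0 0.045; -0.185 0.257 0 0 0.045; -0.185 0.257 0 0 0.045")

```text
time: 10.55
position: [0.6477, 0.0251, 0.1064]
tool_rot: [0.747, 0.665, 0.0, 0.001]
ft_force: [0.9, -0.5, -0.7]
grip_width: 0.0538
grip_force: 20.0
```

servo_tool(moves="0 0 0 0 0.045; 0 0 0 0 0.045; 0 0 0.03 0 0.045; 0 0 0.06 0 0.045; 0 0 0.075 0 0.045; 0 0 0.085 0 0.045; 0 0 0.088 0 0.045; 0 0 0.088 0 0.045; 0 0 0.088 0 0.045")

```text
time: 11.3
position: [0.6444, 0.0301, 0.0213]
tool_rot: [0.745, 0.667, 0.0, 0.0]
ft_force: [0.0, -0.8, -2.2]
grip_width: 0.0536
grip_force: 20.0
```

servo_tool(moves="0 0 0.001 0 0.045; 0 0 0.003 0 0.045; 0 0 0.005 0 0.045; 0 0 0.006 0 0.045; 0 0 0.006 0 0.045; 0 0 0.006 0 0.045")

```text
time: 11.8
position: [0.644, 0.0296, 0.0146]
tool_rot: [0.745, 0.667, -0.0, -0.0]
ft_force: [0.1, 0.3, -1.2]
grip_width: 0.0538
grip_force: 20.0
```

servo_tool(moves="0 0 0.001 0 0.045; 0 0 0.002 0 0.045; 0 0 0.002 0 0.045; 0 0 0.002 0 0.045")

```text
time: 12.13
position: [0.6441, 0.0296, 0.0141]
tool_rot: [0.745, 0.667, 0.0, 0.0]
ft_force: [-2.9, -0.3, 7.4]
grip_width: 0.0531
grip_force: 20.0
```

Contact at 7 N; I'll release and rise.

servo_tool(moves="0 0 0 0 0.084; 0 0 0 0 0.084; 0 0 0 0 0.084; 0 0 -0.003 0 0.084; 0 0 -0.02 0 0.084; 0 0 -0.05 0 0.084; 0 0 -0.09 0 0.084; 0 0 -0.1 0 0.084; 0 0 -0.1 0 0.084")

```text
time: 12.88
position: [0.6471, 0.0294, 0.1167]
tool_rot: [0.745, 0.667, 0.003, 0.003]
ft_force: [-0.6, -0.3, 0.4]
grip_width: 0.0839
grip_force: 0.0
```

```bash
python3 -c "
from h import *
cv2.imwrite('pics/w4.png',cams.camera('wrist'))
rel(.4053,-.1898,.12,-33.9)"
```

```text
t 12.93 pos [0.6452 0.0296 0.1143] yaw -6.4 q6 -0.02 d mm [-244.7 -214.    -6.6] spin 27.5
```

View pics/w4.png

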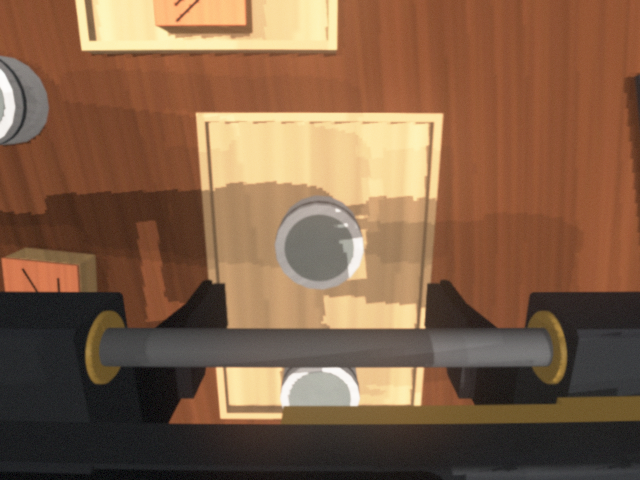

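The tin stands in its tray at (320,243). Next is the loose square.

servo_tool(moves="-0.03 -0.026 0 3 0.087; -0.06 -0.053 0 7 0.087; -0.09 -0.08 0 11 0.087; -0.12 -0.106 0 15 0.087; -0.15 -0.132 0 19 0.087; -0.18 -0.158 0 23 0.087; -0.21 -0.184 0 27 0.087; -0.235 -0.205 0 27.5 0.087; -0.245 -0.214 0 27.5 0.087; -0.245 -0.214 0 27.5 0.087")

```text
time: 13.77
position: [0.4006, -0.1905, 0.1109]
tool_rot: [0.884, 0.468, -0.001, -0.003]
ft_force: [-0.0, -0.1, -1.4]
grip_width: 0.0869
grip_force: 0.0
```

servo_tool(moves="0 0 0 0 0.087; 0 0 0 0 0.087")

```text
time: 13.93
position: [0.404, -0.1893, 0.1117]
tool_rot: [0.883, 0.47, -0.0, -0.001]
ft_force: [1.2, 0.6, 0.5]
grip_width: 0.0871
grip_force: 0.0
```

```bash
python3 - <<'E'
from h import *
rel(.4053,-.1898,.006,-33.9)
m=cams.camera_model('wrist'); im=cams.camera('wrist'); cv2.imwrite('pics/w5.png',im)
g=cv2.inRange(cv2.cvtColor(im,cv2.COLOR_BGR2HSV),(3,110,150),(17,200,255)); g[290:]=0
for c in cv2.findContours(g,cv2.RETR_EXTERNAL,cv2.CHAIN_APPROX_NONE)[0]:
    if cv2.contourArea(c)>1500:
        P=ray('wrist',c.reshape(-1,2),.024,m)[:,:2]; print(cv2.boundingRect(c),cv2.minAreaRect((P*1000).astype(np.float32)))
E
```

```text
t 13.93 pos [ 0.404  -0.1893  0.1117] yaw -33.9 q6 -0.1 d mm [  0.3   1.6 105.7] spin 0.0
(287, 204, 95, 83) ((407.5441589355469, -193.41348266601562), (52.820003509521484, 58.46976852416992), 56.06458282470703)
(307, 60, 84, 113) ((457.7337646484375, -134.9536895751953), (76.32176208496094, 11.541959762573242), 89.43412780761719)
(124, 23, 168, 181) ((392.2731018066406, -91.89173889160156), (39.113037109375, 123.99398040771484), 4.382261276245117)
(191, 0, 110, 57) ((441.2967529296875, -56.823204040527344), (30.849456787109375, 51.94328689575195), 76.40349578857422)
```

View pics/w5.png

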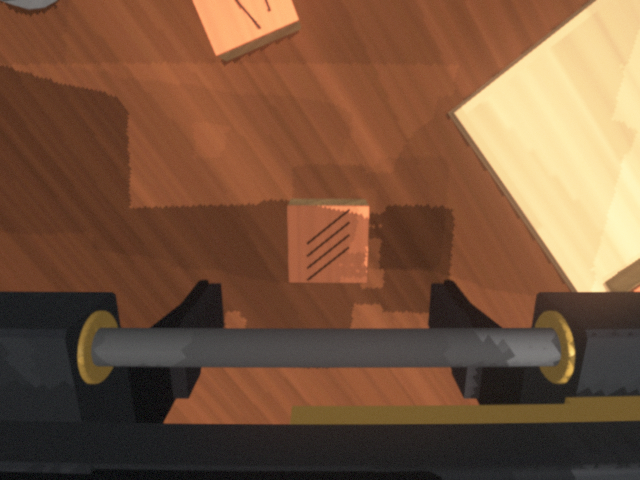

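The loose square is at (328,244), square to the fingers and centred. I'll descend and grip.

servo_tool(moves="0 0.001 0.04 0 0.087; 0 0.001 0.075 0 0.087; 0 0.001 0.095 0 0.087; 0 0.001 0.102 0 0.087; 0 0.001 0.105 0 0.087; 0 0.001 0.105 0 0.087; 0 0.001 0.105 0 0.04; 0 0.001 0.105 0 0.04; 0 0.001 0.105 0 0.04; 0 0.001 0.105 0 0.04")

```text
time: 14.82
position: [0.4054, -0.1909, 0.0085]
tool_rot: [0.882, 0.47, 0.0, 0.001]
ft_force: [-0.5, 0.1, -0.5]
grip_width: 0.0677
grip_force: 0.0
```

servo_tool(moves="0 0 0 0 0.04; 0 0 0 0 0.04; 0 0 0 0 0.04; 0 0 0 0 0.04; 0 0 0 0 0.04")

```text
time: 15.23
position: [0.4049, -0.1906, 0.0078]
tool_rot: [0.883, 0.47, 0.0, 0.0]
ft_force: [-0.3, -0.6, 4.7]
grip_width: 0.0502
grip_force: 20.0
```

servo_tool(moves="0 0 -0.01 0 0.04; 0 0 -0.04 0 0.04; 0 0 -0.075 0 0.04; 0 0 -0.1 0 0.04; 0 0 -0.1 0 0.04; 0 0 -0.1 0 0.04")

```text
time: 15.73
position: [0.4055, -0.191, 0.1085]
tool_rot: [0.882, 0.47, 0.001, 0.001]
ft_force: [-0.6, 0.6, -0.9]
grip_width: 0.05
grip_force: 20.0
```

```bash
python3 -c "
from h import *
rel(.6063,.2707,.11,-6.6)"
```

```text
t 15.73 pos [ 0.4055 -0.191   0.1085] yaw -33.9 q6 -0.1 d mm [495.2 -90.8  -2. ] spin -27.3
```

servo_tool(moves="0.02 -0.004 0 -2 0.04; 0.06 -0.011 0 -5 0.04; 0.1 -0.018 0 -8 0.04; 0.14 -0.026 0 -11 0.04; 0.18 -0.033 0 -14 0.04; 0.22 -0.04 0 -17 0.04; 0.26 -0.048 0 -20 0.04; 0.3 -0.055 0 -23 0.04; 0.34 -0.062 0 -26 0.04; 0.365 -0.067 0 -27 0.04")

```text
time: 16.57
position: [0.553, 0.1534, 0.1052]
tool_rot: [0.747, 0.665, -0.0, -0.001]
ft_force: [-0.1, -0.1, -1.0]
grip_width: 0.05
grip_force: 20.0
```

```bash
python3 -c "
from h import *
rel(.6063,.2707,.11,-6.6)"
```

```text
t 16.57 pos [0.553  0.1534 0.1052] yaw -6.7 q6 0.19 d mm [122.7  39.3  -4.8] spin -0.1
```

servo_tool(moves="0.037 0.012 0 0 0.04; 0.07 0.022 0 0 0.04; 0.1 0.032 0 0 0.04; 0.116 0.037 0 0 0.04; 0.121 0.039 0 0 0.04; 0.121 0.039 0 0 0.04; 0.121 0.039 0 0 0.04; 0.121 0.039 0 0 0.04")

```text
time: 17.23
position: [0.6047, 0.2636, 0.1063]
tool_rot: [0.749, 0.663, -0.002, -0.001]
ft_force: [1.1, -0.3, -1.0]
grip_width: 0.05
grip_force: 20.0
```

```bash
python3 -c "
from h import *
rel(.6063,.2707,.018,-6.6)"
```

```text
t 17.23 pos [0.6047 0.2636 0.1063] yaw -7.0 q6 0.36 d mm [ 7.4  1.  88.3] spin -0.4
```

servo_tool(moves="0.006 0.001 0.01 0 0.04; 0.006 0.001 0.04 0 0.04; 0.006 0.001 0.07 0 0.04; 0.006 0.001 0.082 0 0.04; 0.006 0.001 0.087 0 0.04; 0.006 0.001 0.087 0 0.04; 0.006 0.001 0.087 0 0.04; 0.006 0.001 0.087 0 0.04")

```text
time: 17.9
position: [0.6092, 0.2713, 0.0222]
tool_rot: [0.748, 0.663, 0.001, 0.001]
ft_force: [1.1, 0.2, -0.6]
grip_width: 0.0499
grip_force: 20.0
```

servo_tool(moves="0 0 0.001 0 0.04; 0 0 0.003 0 0.04; 0 0 0.004 0 0.04; 0 0 0.005 0 0.04; 0 0 0.005 0 0.04; 0 0 0.005 0 0.04")

```text
time: 18.4
position: [0.6077, 0.2711, 0.0155]
tool_rot: [0.748, 0.663, -0.0, -0.0]
ft_force: [-0.0, -0.4, -1.3]
grip_width: 0.0501
grip_force: 20.0
```

servo_tool(moves="0 0 0.001 0 0.04; 0 0 0.002 0 0.04; 0 0 0.003 0 0.04; 0 0 0.003 0 0.04; 0 0 0.003 0 0.04")

```text
time: 18.82
position: [0.6078, 0.2711, 0.0129]
tool_rot: [0.748, 0.663, 0.0, 0.0]
ft_force: [-1.4, -0.3, 2.8]
grip_width: 0.0498
grip_force: 20.0
```

Touching the floor at about the expected height; I'll release.

servo_tool(moves="0 0 0 0 0.08; 0 0 0 0 0.08; 0 0 0 0 0.08; 0 0 -0.003 0 0.08; 0 0 -0.02 0 0.08; 0 0 -0.05 0 0.08; 0 0 -0.09 0 0.08; 0 0 -0.1 0 0.08; 0 0 -0.1 0 0.08")

```text
time: 19.57
position: [0.6109, 0.272, 0.1171]
tool_rot: [0.748, 0.663, 0.004, 0.002]
ft_force: [0.7, -0.1, -0.0]
grip_width: 0.0796
grip_force: 0.0
```

```bash
python3 - <<'E'
from h import *
im=cams.camera('top'); m=cams.camera_model('top')
hsv=cv2.cvtColor(im,cv2.COLOR_BGR2HSV); g=cv2.inRange(hsv,(5,110,120),(17,215,255)); r=np.zeros_like(g); r[225:290,295:380]=255
for c in cv2.findContours(g&r,cv2.RETR_EXTERNAL,cv2.CHAIN_APPROX_NONE)[0]:
    if cv2.contourArea(c)>200: print(cv2.boundingRect(c),cv2.minAreaRect((ray('top',c.reshape(-1,2),.024,m)[:,:2]*1000).astype(np.float32)))
rel(.4508,-.0167,.12,-12.3)
E
```

```text
(295, 270, 85, 20) ((391.3031005859375, -19.52893829345703), (203.91098022460938, 45.98874282836914), 89.11014556884766)
(295, 225, 85, 48) ((467.08331298828125, -20.918991088867188), (205.92935180664062, 115.1642074584961), 88.97013092041016)
t 19.62 pos [0.6089 0.2714 0.1144] yaw -6.9 q6 0.37 d mm [-305.  -122.4   -6.5] spin 5.4
```

servo_tool(moves="-0.038 -0.015 0 2 0.087; -0.076 -0.03 0 5 0.087; -0.114 -0.045 0 5.4 0.087; -0.15 -0.06 0 5.4 0.087; -0.19 -0.075 0 5.4 0.087; -0.228 -0.091 0 5.4 0.087; -0.265 -0.106 0 5.4 0.087; -0.29 -0.117 0 5.4 0.087; -0.305 -0.122 0 5.4 0.087; -0.305 -0.122 0 5.4 0.087")

```text
time: 20.45
position: [0.4467, -0.0188, 0.111]
tool_rot: [0.78, 0.626, -0.002, -0.002]
ft_force: [0.8, -0.7, 0.8]
grip_width: 0.0869
grip_force: 0.0
```

servo_tool(moves="0 0 0 0 0.087; 0 0 0 0 0.087")

```text
time: 20.62
position: [0.4498, -0.0165, 0.1117]
tool_rot: [0.779, 0.627, -0.0, -0.001]
ft_force: [0.1, 0.4, 0.6]
grip_width: 0.0869
grip_force: 0.0
```

```bash
python3 - <<'E'
from h import *
rel(.4508,-.0167,.006,-12.3)
m=cams.camera_model('wrist'); im=cams.camera('wrist'); cv2.imwrite('pics/w6.png',im)
P=np.array([[.4508,-.0167,.024]]);print(cv2.projectPoints(P,cv2.Rodrigues(np.array(m['R']))[0],np.array(m['t']),np.array([[m['fx'],0,m['cx']],[0,m['fy'],m['cy']],[0,0,1]]),np.array(m['dist']))[0])
E
```

```text
t 20.62 pos [ 0.4498 -0.0165  0.1117] yaw -12.3 q6 -0.07 d mm [  0.    1.2 105.7] spin 0.0
[[[328.51483107 244.09711694]]]
```

View pics/w6.png

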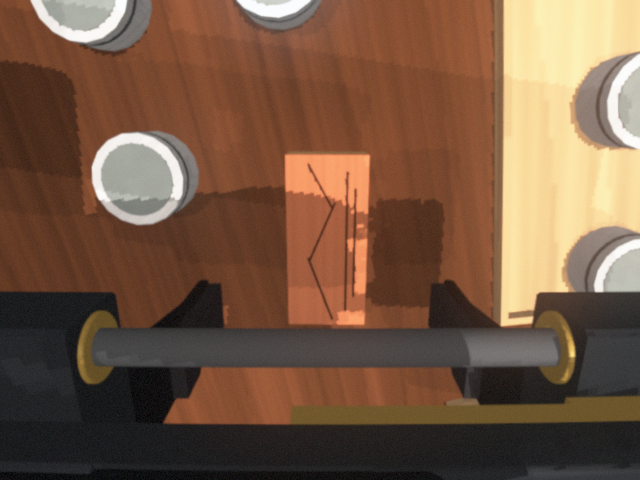

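The long block is at (328,240), aligned with the fingers and centred to 2 mm. It hasn't moved. Grip and lift with more force.

servo_tool(moves="0.001 0.001 0.04 0 0.087; 0.001 0.001 0.075 0 0.087; 0.001 0.001 0.095 0 0.087; 0.001 0.001 0.102 0 0.087; 0.001 0.001 0.105 0 0.087; 0.001 0.001 0.105 0 0.087; 0.001 0.001 0.105 0 0.04; 0.001 0.001 0.105 0 0.04; 0.001 0.001 0.105 0 0.04; 0.001 0.001 0.105 0 0.04", grip_force=35)

```text
time: 21.5
position: [0.4519, -0.0165, 0.0085]
tool_rot: [0.779, 0.627, 0.001, 0.001]
ft_force: [0.1, 0.4, -0.4]
grip_width: 0.0679
grip_force: 0.0
```

servo_tool(moves="0 0 0 0 0.04; 0 0 0 0 0.04; 0 0 0 0 0.04; 0 0 0 0 0.04; 0 0 0 0 0.04")

```text
time: 21.92
position: [0.4508, -0.0162, 0.0078]
tool_rot: [0.779, 0.627, -0.0, -0.0]
ft_force: [-0.9, -0.4, 5.6]
grip_width: 0.0498
grip_force: 35.0
```

servo_tool(moves="0 0 -0.01 0 0.04; 0 0 -0.04 0 0.04; 0 0 -0.075 0 0.04; 0 0 -0.1 0 0.04; 0 0 -0.1 0 0.04; 0 0 -0.1 0 0.04")

```text
time: 22.42
position: [0.4522, -0.0166, 0.1089]
tool_rot: [0.779, 0.627, 0.001, 0.002]
ft_force: [-0.5, 0.8, -2.3]
grip_width: 0.0498
grip_force: 35.0
```

```bash
python3 -c "
from h import *
rel(.5939,-.2480,.11,-84.4)"
```

```text
t 22.42 pos [ 0.4522 -0.0166  0.1089] yaw -12.3 q6 -0.07 d mm [-196.   187.7   -0.3] spin 72.1
```

servo_tool(moves="-0.01 0.01 0 3 0.04; -0.03 0.029 0 9 0.04; -0.052 0.05 0 15 0.04; -0.075 0.072 0 22 0.04; -0.098 0.094 0 29 0.04; -0.12 0.115 0 36 0.04; -0.142 0.136 0 43 0.04; -0.162 0.155 0 50 0.04; -0.18 0.173 0 57 0.04; -0.192 0.184 0 63 0.04")

```text
time: 23.25
position: [0.5906, -0.2453, 0.1048]
tool_rot: [0.992, 0.124, -0.001, -0.0]
ft_force: [-0.4, 0.4, -2.0]
grip_width: 0.0497
grip_force: 35.0
```

```bash
python3 -c "
from h import *
rel(.5939,-.2480,.11,-84.4)"
```

```text
t 23.25 pos [ 0.5906 -0.2453  0.1048] yaw -75.7 q6 0.75 d mm [ 2.5  3.4 -5.2] spin 8.7
```

servo_tool(moves="0.002 0.003 0 4 0.04; 0.002 0.003 0 8.5 0.04; 0.002 0.003 0 8.5 0.04; 0.002 0.003 0 8.5 0.04; 0.002 0.003 0 8.5 0.04")

```text
time: 23.67
position: [0.5918, -0.2446, 0.1059]
tool_rot: [0.998, 0.055, -0.001, -0.001]
ft_force: [-0.1, -0.2, -1.8]
grip_width: 0.0495
grip_force: 35.0
```

```bash
python3 -c "
from h import *
rel(.5939,-.2480,.018,-84.4)"
```

```text
t 23.67 pos [ 0.5918 -0.2446  0.1059] yaw -83.7 q6 0.89 d mm [ 1.9  3.8 87.9] spin 0.7
```

servo_tool(moves="0.001 0.003 0.01 0.7 0.04; 0.001 0.003 0.04 0.7 0.04; 0.001 0.003 0.07 0.7 0.04; 0.001 0.003 0.082 0.7 0.04; 0.001 0.003 0.087 0.7 0.04; 0.001 0.003 0.087 0.7 0.04; 0.001 0.003 0.087 0.7 0.04; 0.001 0.003 0.087 0.7 0.04")

```text
time: 24.33
position: [0.5955, -0.2491, 0.0221]
tool_rot: [0.999, 0.048, 0.001, 0.001]
ft_force: [-0.3, -0.2, -2.5]
grip_width: 0.0495
grip_force: 35.0
```

servo_tool(moves="0 0 0.001 0 0.04; 0 0 0.003 0 0.04; 0 0 0.004 0 0.04; 0 0 0.005 0 0.04; 0 0 0.005 0 0.04; 0 0 0.005 0 0.04")

```text
time: 24.83
position: [0.5941, -0.2483, 0.0155]
tool_rot: [0.999, 0.048, -0.0, -0.0]
ft_force: [-0.3, 0.2, -2.7]
grip_width: 0.0494
grip_force: 35.0
```

servo_tool(moves="0 0 0.001 0 0.04; 0 0 0.002 0 0.04; 0 0 0.002 0 0.04; 0 0 0.002 0 0.04")

```text
time: 25.17
position: [0.5941, -0.2482, 0.0134]
tool_rot: [0.999, 0.048, -0.0, -0.0]
ft_force: [-0.1, -0.5, -2.7]
grip_width: 0.0498
grip_force: 35.0
```

servo_tool(moves="0 0 0.001 0 0.04; 0 0 0.002 0 0.04; 0 0 0.002 0 0.04; 0 0 0.002 0 0.04")

```text
time: 25.5
position: [0.5943, -0.2484, 0.0129]
tool_rot: [0.999, 0.048, 0.0, 0.0]
ft_force: [-1.3, 1.1, 5.5]
grip_width: 0.0495
grip_force: 35.0
```

servo_tool(moves="0 0 0 0 0.075; 0 0 0 0 0.075; 0 0 0 0 0.075; 0 0 -0.003 0 0.075; 0 0 -0.02 0 0.075; 0 0 -0.05 0 0.075; 0 0 -0.09 0 0.075; 0 0 -0.13 0 0.075; 0 0 -0.17 0 0.075; 0 0 -0.17 0 0.075")

```text
time: 26.33
position: [0.5993, -0.2513, 0.191]
tool_rot: [0.999, 0.048, 0.007, 0.005]
ft_force: [0.2, -1.3, 0.5]
grip_width: 0.0751
grip_force: 0.0
```

servo_tool(moves="-0.04 0 0 0 0.075; -0.08 0 0 0 0.075; -0.12 0 0 0 0.075; -0.16 0 0 0 0.075; -0.18 0 0 0 0.075; -0.18 0 0 0 0.075; -0.18 0 0 0 0.075")

```text
time: 26.92
position: [0.4147, -0.266, 0.1819]
tool_rot: [0.999, 0.047, 0.0, 0.0]
ft_force: [0.2, -0.1, 0.3]
grip_width: 0.0752
grip_force: 0.0
```

```bash
python3 - <<'E'
from h import *
o=get_obs();print(o['time'],o['position'])
a=cams.camera('top')[130:320,160:560]; cv2.imwrite('pics/top9.png',cv2.resize(a,None,fx=2,fy=2))
E
```

```text
26.9167 [ 0.41467453 -0.26604795  0.1818923 ]
```

View pics/top9.png

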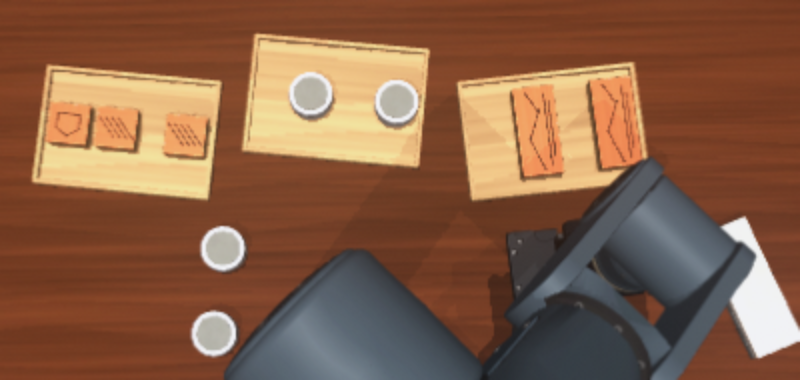

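All four things lie inside their trays: squares at (69,124) and (118,129), tin at (311,95), long block at (538,130). The arm is clear, so I'm handing in.

```bash
python3 -c "
from rig import job
print(job.hand_in())"
```

```text
the job is handed in; nothing more can be done
None
```

I put all four things in their matching trays at about 27 s of the 106 s allowed and handed the job in. The last top picture shows each one inside its tray's walls, but the hand-in gave no verdict.

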